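# Set the limit ring of a chocolate warmer to its present temperature

### The arm

A 6-joint arm with a two-finger parallel gripper is mounted at the origin on a cart in front of the work surface, level with it; the furniture and walls round the work are solid. World frame = base frame: x ahead of the robot, y to its left, z up, the work surface at z = 0. Lengths are in m, angles in rad, forces in N, time in s.
With the tool pointing down it reaches from about 0.425 to 0.95 m from the base axis. Payload 3.5 kg.
Tool frame: the origin (TCP) lies at the very end of the fingers, on their centre line; the grasp point (between the pads) lies 19 mm behind it; z points along the fingers, y is the line along which they close (so a half turn about z gives the same grasp; the last joint's range is limited). The gripper opens to 85 mm and grips with 20 to 120 N. Pads are 22 mm wide; open, the fingers measure 114 mm over their backs; the gripper's body (76 mm by 85 mm) begins 54 mm behind the grasp point. The pads swing forward as they close: fully open they stand 13 mm farther back than shut.
Start: joints at [-1.29, 0.286, 1.577, -0, 1.279, -0.15], TCP at [0.282, -0.613, 0.231] pointing down, gripper open.
Joint ranges: [-2.77, 2.77], [-0.9, 2.22], [0.21, 2.48], [-1.53, 4.67], [0.24, 2.81], [-2.84, 2.84]. Speed limits (rad/s): [2.79, 2.79, 3.14, 3.14, 3.14, 3.14].

### API

Orientations are given as a unit quaternion [x, y, z, w].
In Python, from plant import ctrl gives the robot as it stands.
- The arm moves only by the tool carry_out, never from a script. Its argument "deltas" is one flat list of numbers, 6 for each row, row after row: the shift along the tool's x, y, z in m, then the turn, a rotation vector about the tool's x, y, z in rad. A call has 1 to 5 rows; each row is the pose to reach, as a shift and turn from the pose commanded when the call began, along the tool's axes at that moment; what a row does not reach only later rows make up. A row lasts 1/8 s, in which the tool goes at most 62.5 mm and 10.7 degrees, less where a joint would pass 70% of its speed; a pose out of reach is approached as far as the arm can. A call with a gripper value outside its range is refused whole. "grip" is the opening in per cent of the stroke, from 0 (shut) to 100 (fully open), set as the call begins (left out, the last holds). The fingers move at their own pace and stop on an object; "grip_force" is the grip in N (left out, the last holds). Time passes only in rows, so rows that repeat a pose let the fingers close. It gives the time, the measured TCP pose, the force, the opening and the grip force at its end, in the units of the state.
- ctrl.get_state(): the state, without advancing time (a new reading comes with each control period).
- ctrl.read_camera(name): name is "scene" or "side" or "wrist"; returns (picture, depth): 400x640x3 uint8, red, green, blue; 400x640 float32, m along the optical axis (not along the pixel's ray), 0 where there is no reading.
- ctrl.camera_model(name): a dict with "intrinsics" (3x3 intrinsics, pixels), "extrinsics" (4x4, takes a point from world to camera coordinates); the wrist camera has in their place "hand_eye" (4x4, takes a point from camera to tool coordinates, whose origin is the TCP and whose axes are the flange's). Camera axes: x right, y down, z forward; pixel columns grow to the right and rows downward; lengths in m; the calibration is good to about 2 mm. The wrist camera is an equidistant fisheye: a pixel r from the principal point sees the ray r / f radians off the axis. A picture is of the moment at which its call begins: read the wrist's pose just before it. camera_model takes no time and is no camera call.
- ctrl.sign_off(): hands the job in; it is judged then, once.
Trained networks look in the newest picture that a camera, given by its name, has taken for a name from the list of things; names that differ only in an ending like _2 or _b are one class to them, and where a whole thing is asked for, a point or a joint stands for the part that bears it (a point fixed in the world has none). Each returns a list of dicts, best first, with "score" (0 to 1); they miss things now and then, are a little off and sometimes report something else, mostly with a low value. They report only what shows in the picture. A call takes as long as a camera call.
- ctrl.find_in(camera, query): "uv" ([column, row] in pixels, amid what is visible of it).
The state is a dict: "time": time; "qpos": joint angles; "dq": joint speeds; "joint_efforts": joint torques, N m; "eef_pos": TCP position; "tcp_rot": TCP orientation; "contact_force": force on the tool from outside, world axes, zero at the start; "wrist_torque": the same for the moment, N m; "opening": opening from 0.0 (shut) to 1.0 (fully open); "finger_force": force on a finger pad.
Only numpy, scipy, OpenCV 4.12 (cv2) and the standard library are available. Lean on these libraries where they do the work, as an engineer would, in place of code of your own. Each camera call takes 0.05 s, during which the arm holds its last target. There are 200 camera calls.

### The job

The chocolate warmer stands at the right temperature, so set its limit there: lift the knurled aluminium outer ring to unlock it, turn it anticlockwise (seen from above) until you feel its stop just come up against the black inner knob's stop, and let it down right there so that it locks. The black knob must keep its setting, so do not force the ring on past the touch, and leave the jars and the shaker where they stand.

Things in the scene. Friction and masses are not known exactly. Their poses are not given: they have to be found in the camera images.
- warmer: Fixed steel chocolate warmer, 200 (x) x 300 (y) x 75 mm; origin under its centre, x away from its front edge, y to the left (its control end), z up. Its flat deck is 75 mm above the worktop. The two concentric knobs stand on the deck at x -40, y 95 mm; the pot (lid 146 mm across, its small black knob reaching 36 mm above the deck) is centred at x 5, y -62 mm.
- ring_grip (a point): Point on the knobs' common vertical axis, 23 mm above the deck: a good height to grip the outer ring. The ring is a knurled aluminium collar, 56 mm in diameter, 26 mm high, its underside 3 mm and its top 29 mm above the deck when down; grip it from above across its diameter, at any yaw, the fingers straddling the inner knob. The point is fixed to the warmer and has its axes.
- ring_mark (a point): Red index mark on the ring's top face, 24 mm from the axis, 29 mm above the deck when the ring is down. It turns and lifts with the ring.
- knob_pointer (a point): Outer end of the white pointer line on top of the black inner knob, 15.5 mm from the axis. It must stay where it was. The knob stands up through the ring: 31 to 34 mm in diameter above it (39 mm inside it), top 42 mm above the deck. Do not grip it. It turns about the axis when the ring or a finger drives it with more than about 0.35 N m.
- ring_lift (a joint): How far the outer ring is lifted, in m: 0 down and locked on its crown, 0.006 at the top of its travel. A spring pulls it down with about 7 N (8 N at the top). Down, the crown holds it against turning with about 0.6 N m; lifted 2 mm or more it turns freely (about 0.02 N m).
- limit_ring (a joint): Angle of the outer ring, rad, growing anticlockwise seen from above; starts near 0, range -0.5 to 2.4. After 0.3 to 1.5 rad a pin in the ring, 17 mm from the axis, meets a pin under the knob's skirt. That angle can be neither seen nor told from the pointer; it is felt as torque about the axis: 0.05 to 0.15 N m is a touch, 0.25 (16 N, about 0.1 rad further)  is too hard.
- honey_jar: Loose honey jar with a grey lid, 71 mm across, 110 mm high, beside the warmer's pot end; origin at the centre of its underside. A bystander.
- jam_jar: Loose strawberry jam jar with a white lid, 72 mm across, 102 mm high, beside the warmer's pot end; origin at the centre of its underside. A bystander.
- sugar_shaker: Loose glass sugar shaker with a grey cap, 44 mm across, 90 mm high, beside the warmer's control end, about 150 mm from the knobs' axis; origin at the centre of its underside. A bystander.

How it is judged:
By the outcome, as a careful person would: the job done as asked, in the order asked, and still so for the second after the job is handed in, with the robot touching nothing.
It also fails if it takes over 64 s, if anything falls off the work surface, if the arm or the gripper's body presses on something with over 40 N, if the wrist force passes 120 N, or if a joint passes its speed limit or range.

## Working session

There is one attempt and no reset: what is moved stays moved. The work goes in short steps, Python scripts to look and compute and a tool call to move; the robot and the scene stay as the last step left them, time stands still between calls to the robot, and variables do not carry over. Pictures are saved under pics/ and viewed, at most 10 in all, crops included, and the job is handed in when it is done.

Besides the shell and the picture viewer there is one more tool, called after "Request:" as name(argument=value, ...) on one line, values as JSON. carry_out: Moves the arm, as the interface text tells. Its arguments: {"type":"object","properties":{"deltas":{"type":"array"},"grip":{"type":"number"},"grip_force":{"type":"number"}},"required":["deltas"]}

```bash
mkdir -p pics; cat > h.py <<'E'
import numpy as np,cv2
from plant import ctrl
from scipy.spatial.transform import Rotation as R
def world(cam,uv,d=None,depth=None):
    m=ctrl.camera_model(cam);K=np.array(m["intrinsics"]);E=np.array(m["extrinsics"])
    u,v=uv;z=depth[int(v),int(u)] if d is None else d
    p=np.linalg.inv(K)@[u,v,1]*z
    return (np.linalg.inv(E)@[*p,1])[:3]
E
python3 - <<'E'
from h import *
s=ctrl.get_state();print({k:np.round(v,3).tolist() for k,v in s.items()})
for c in["scene","side"]:
    p,d=ctrl.read_camera(c);cv2.imwrite(f"pics/{c}.png",p[...,::-1])
    for n in["warmer","ring_grip","ring_mark","knob_pointer","ring_lift","sugar_shaker","honey_jar","jam_jar"]:
        try:
            for r in ctrl.find_in(c,n)[:2]:
                print(c,n,round(r["score"],2),np.round(r["uv"]),world(c,r["uv"],depth=d).round(3))
        except Exception as e: print(n,e)
print(ctrl.camera_model("wrist"))
E
```

```text
{'time': 0.0, 'qpos': [-1.29, 0.287, 1.578, 0.0, 1.279, -0.15], 'dq': [0.001, 0.002, 0.001, 0.001, -0.001, 0.0], 'joint_efforts': [0.0, -40.598, -29.263, -0.0, 0.006, -0.0], 'eef_pos': [0.282, -0.613, 0.23], 'tcp_rot': [0.977, 0.214, -0.0, -0.001], 'contact_force': [-0.04, -0.11, 0.375], 'wrist_torque': [0.002, -0.056, -0.051], 'finger_force': 0.0, 'opening': 0.999}
scene warmer 0.66 [311. 243.] [0.496 0.091 0.073]
scene warmer 0.18 [403. 194.] [ 0.409 -0.119  0.097]
scene ring_grip 0.71 [308. 243.] [0.501 0.095 0.073]
scene ring_mark 0.8 [293. 269.] [0.472 0.176 0.099]
scene ring_mark 0.67 [310. 242.] [0.498 0.09  0.073]
scene knob_pointer 0.82 [289. 255.] [0.489 0.164 0.114]
scene ring_lift 0.75 [289. 266.] [0.481 0.175 0.101]
scene sugar_shaker 0.96 [220. 272.] [0.601 0.24  0.056]
scene honey_jar 0.71 [374. 182.] [ 0.484 -0.127  0.086]
scene jam_jar 0.72 [404. 194.] [ 0.408 -0.121  0.095]
side warmer 0.62 [322. 225.] [0.476 0.137 0.103]
side ring_grip 0.72 [310. 225.] [0.488 0.167 0.117]
side ring_grip 0.59 [325. 222.] [0.493 0.095 0.076]
side ring_mark 0.74 [315. 236.] [0.473 0.172 0.098]
side knob_pointer 0.6 [311. 226.] [0.485 0.167 0.117]
side ring_lift 0.8 [310. 237.] [0.48  0.179 0.096]
side sugar_shaker 0.73 [239. 250.] [0.614 0.249 0.053]
side honey_jar 0.92 [372. 174.] [ 0.482 -0.131  0.09 ]
side jam_jar 0.83 [394. 182.] [ 0.417 -0.12   0.092]
side jam_jar 0.6 [310. 237.] [0.481 0.178 0.097]
{'intrinsics': array([[309.70691629,   0.        , 319.42624373],
       [  0.        , 309.70691629, 194.93153451],
       [  0.        ,   0.        ,   1.        ]]), 'hand_eye': array([[-5.02778792e-04, -9.53292150e-01, -3.02049374e-01,
         7.69095277e-02],
       [ 9.99999809e-01, -3.70731302e-04, -4.94500134e-04,
        -3.36273584e-04],
       [ 3.59423938e-04, -3.02049565e-01,  9.53292154e-01,
        -1.42960126e-01],
       [ 0.00000000e+00,  0.00000000e+00,  0.00000000e+00,
         1.00000000e+00]])}
```

View pics/scene.png

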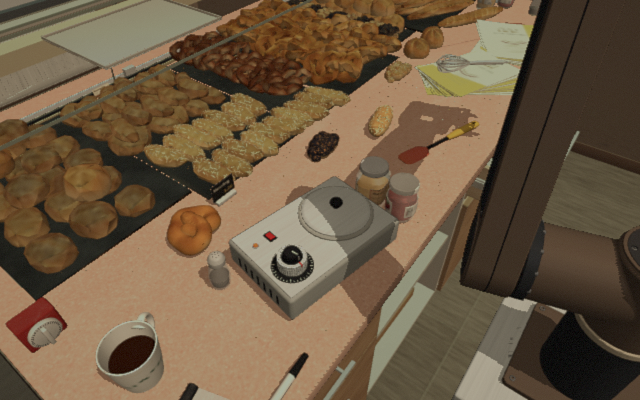

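View pics/side.png

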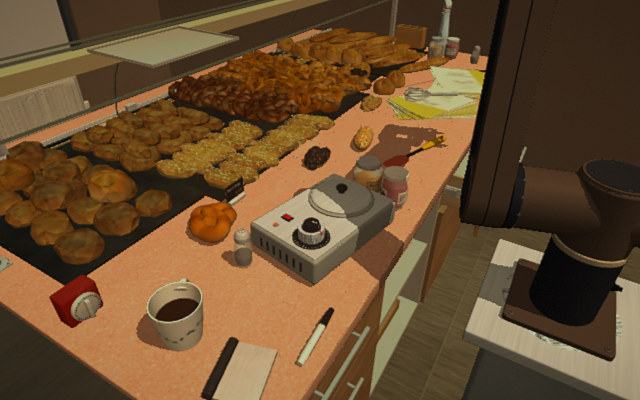

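The knobs are at about scene (289,262), or world (0.487, 0.165). The shaker at (218,270) and the jars at (374,180) and (403,195) are clear of the route. I'll move above the knobs via a waypoint.

```bash
cat >> h.py <<'E'
def delta(pos,ya,n=1,p0=None,ya0=None):
    "rows from current pose (tool down) to world pos with tool y at world angle ya"
    s=ctrl.get_state();r0=R.from_quat(s["tcp_rot"]);p=np.array(s["eef_pos"])
    y=np.array([np.cos(ya),np.sin(ya),0]);z=np.array([0,0,-1.]);x=np.cross(y,z)
    rt=R.from_matrix(np.c_[x,y,z])
    return np.r_[r0.inv().apply(np.array(pos)-p),(r0.inv()*rt).as_rotvec()].round(4)
E
python3 - <<'E'
from h import *
print(delta([.46,-.36,.25],-.85)); print(delta([.53,-.05,.25],-.47)); print(delta([.487,.165,.25],-.47))
E
```

```text
[ 0.2676 -0.1558 -0.0187  0.      0.     -0.29  ]
[ 0.4607 -0.4082 -0.0187  0.      0.     -0.67  ]
[ 0.5114 -0.6216 -0.0187  0.      0.     -0.67  ]
```

Request:
carry_out(deltas=[0.268,-0.156,-0.019,0,0,-0.29,0.268,-0.156,-0.019,0,0,-0.29,0.268,-0.156,-0.019,0,0,-0.29,0.268,-0.156,-0.019,0,0,-0.29,0.268,-0.156,-0.019,0,0,-0.29], grip=100)

```text
time: 1.52
eef_pos: [0.4612, -0.3579, 0.2508]
tcp_rot: [0.936, 0.353, 0.0, 0.0]
contact_force: [-0.1, -0.5, -0.1]
opening: 0.999
finger_force: 0.0
```

```bash
python3 - <<'E'
from h import *
print(ctrl.get_state()["eef_pos"],delta([.53,-.05,.25],-.47),delta([.487,.165,.25],-.47))
E
```

```text
[ 0.46123474 -0.35787882  0.2507877 ] [ 0.2548 -0.1859  0.0007  0.0009  0.     -0.3801] [ 0.3644 -0.3758  0.0005  0.0009  0.     -0.3801]
```

Request:
carry_out(deltas=[0.255,-0.186,0,0,0,-0.38,0.255,-0.186,0,0,0,-0.38,0.255,-0.186,0,0,0,-0.38,0.255,-0.186,0,0,0,-0.38,0.255,-0.186,0,0,0,-0.38])

```text
time: 2.15
eef_pos: [0.5286, -0.0527, 0.2508]
tcp_rot: [0.852, 0.523, 0.0, 0.0]
contact_force: [0.3, -0.3, -0.3]
opening: 1.0
finger_force: 0.0
```

```bash
python3 - <<'E'
from h import *
print(ctrl.get_state()["eef_pos"],delta([.487,.165,.25],-.47))
E
```

```text
[ 0.5286142  -0.05268804  0.25077103] [ 0.1752 -0.1357  0.0007  0.0012 -0.0002 -0.0002]
```

Request:
carry_out(deltas=[0.175,-0.136,0,0,0,0,0.175,-0.136,0,0,0,0,0.175,-0.136,0,0,0,0,0.175,-0.136,0,0,0,0,0.175,-0.136,0,0,0,0])

```text
time: 2.78
eef_pos: [0.4857, 0.165, 0.2506]
tcp_rot: [0.851, 0.525, 0.0, 0.0]
contact_force: [-0.2, -0.6, 0.6]
opening: 1.0
finger_force: 0.0
```

```bash
cat >> h.py <<'E'
m=ctrl.camera_model("wrist")
def wray(uv,s):
    K=np.array(m["intrinsics"]);H=np.array(m["hand_eye"])
    a=(np.array(uv,float).reshape(-1,2)-K[:2,2])/K[0,0];th=np.linalg.norm(a,axis=1,keepdims=True)
    d=np.c_[a/np.maximum(th,1e-9)*np.sin(th),np.cos(th)]
    r=R.from_quat(s["tcp_rot"])
    return np.array(s["eef_pos"])+r.apply(H[:3,3]),r.apply(d@H[:3,:3].T)
def wplane(uv,z,s):
    o,d=wray(uv,s);return o+d*((z-o[2])/d[:,2:])
E
python3 - <<'E'
from h import *
import pickle
s=ctrl.get_state();p,d=ctrl.read_camera("wrist");cv2.imwrite("pics/w1.png",p[...,::-1])
pickle.dump((s,p,d),open("w1.pkl","wb"));print(s["eef_pos"],s["tcp_rot"])
for n,z in[("ring_grip",.098),("ring_mark",.104),("knob_pointer",.117),("ring_lift",.104),("sugar_shaker",.09)]:
    for r in ctrl.find_in("wrist",n)[:2]: print(n,round(r["score"],2),np.round(r["uv"]),wplane(r["uv"],z,s).round(4))
E
```

```text
[0.4857404  0.16495794 0.25055516] [8.51214285e-01 5.24818246e-01 2.15769011e-04 4.60843252e-05]
ring_grip 0.77 [368. 205.] [[0.5178 0.1185 0.098 ]]
ring_mark 0.86 [322. 169.] [[0.4928 0.1742 0.104 ]]
knob_pointer 0.81 [325. 187.] [[0.4889 0.1604 0.117 ]]
ring_lift 0.83 [325. 167.] [[0.4964 0.1751 0.104 ]]
sugar_shaker 0.73 [401.  65.] [[0.6082 0.2316 0.09  ]]
```

View pics/w1.png

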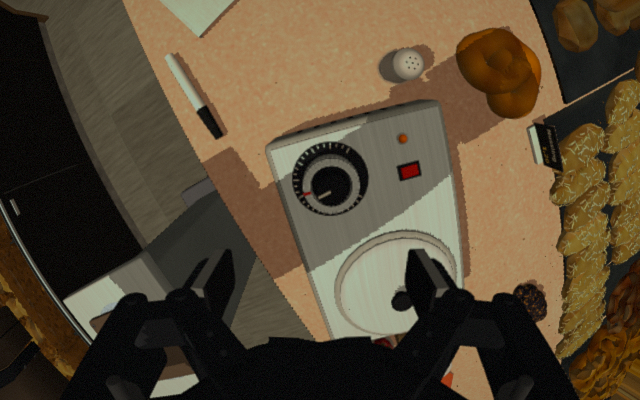

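The wrist view shows the ring centred near (331,179), its red mark at (306,193), the pointer end near (318,197), and the shaker at (407,64). I'll zoom in.

```bash
python3 - <<'E'
from h import *
import pickle
s,p,d=pickle.load(open("w1.pkl","rb"))
# rectified top-down maps at 0.25mm/px around guess for two planes
K=np.array(m["intrinsics"]);H=np.array(m["hand_eye"]);r=R.from_quat(s["tcp_rot"])
c=np.array([.4885,.1665]);n=400
def rect(z):
    i,j=np.mgrid[0:n,0:n];P=np.stack([c[0]+(n/2-i)*.25e-3,c[1]+(n/2-j)*.25e-3,np.full(i.shape,z)],-1).reshape(-1,3)
    t=r.inv().apply(P-s["eef_pos"]);q=(t-H[:3,3])@H[:3,:3]
    th=np.arctan2(np.hypot(q[:,0],q[:,1]),q[:,2]);a=q[:,:2]/np.hypot(q[:,0],q[:,1])[:,None]*th[:,None]*K[0,0]+K[:2,2]
    a=a.reshape(n,n,2).astype(np.float32);return cv2.remap(p,a[...,0],a[...,1],1)
A=[]
for z,rs in((.104,(112,)),(.117,(62,66)),):
    im=rect(z).copy()
    for q in rs: cv2.circle(im,(200,200),q,(0,255,0),1)
    cv2.drawMarker(im,(200,200),(0,255,255),0,10);A.append(im)
cv2.imwrite("pics/w1r.png",np.hstack(A)[...,::-1])
# depth check
for uv in[(331,180),(306,193),(318,150),(390,215)]: print(uv,d[uv[1],uv[0]])
E
```

```text
(331, 180) 0.2852441
(306, 193) 0.30149963
(318, 150) 0.3184195
(390, 215) 0.33972767
```

View pics/w1r.png

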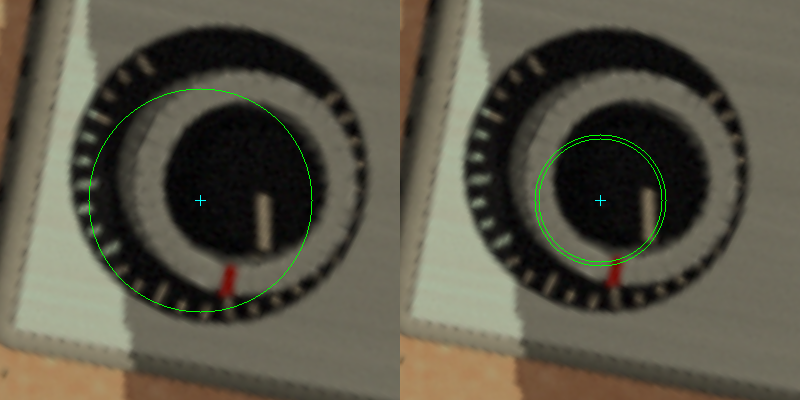

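```bash
cat >> h.py <<'E'
def cloud(s,d):
    v,u=np.mgrid[0:400,0:640];K=np.array(m["intrinsics"]);H=np.array(m["hand_eye"])
    a=(np.c_[u.ravel(),v.ravel()]-K[:2,2])/K[0,0];th=np.linalg.norm(a,axis=1)
    q=np.c_[a/np.maximum(th,1e-9)[:,None]*np.tan(th)[:,None],np.ones(len(a))]*d.ravel()[:,None]
    q=q[(th<1.2)&(d.ravel()>0.05)]
    return R.from_quat(s["tcp_rot"]).apply(q@H[:3,:3].T+H[:3,3])+s["eef_pos"]
def axis(s,d,c):
    P=cloud(s,d);P=P[np.hypot(*(P[:,:2]-c).T)<.06]
    h=np.histogram(P[:,2],np.arange(.06,.13,.002));print([(round(b,3),int(n)) for n,b in zip(*h)])
    for lo,hi in((.099,.109),(.112,.122)):
        Q=P[(P[:,2]>lo)&(P[:,2]<hi)];(x,y),r=cv2.minEnclosingCircle((Q[:,:2]*1e3).astype(np.float32))
        print(lo,len(Q),"z",np.median(Q[:,2]).round(4),"mean",Q[:,:2].mean(0).round(4),"mec",round(x,1),round(y,1),round(r,1))
E
python3 - <<'E'
from h import *
import pickle
s,p,d=pickle.load(open("w1.pkl","rb"));axis(s,d,[.493,.157])
P=cloud(s,d);D=P[(abs(P[:,2]-.075)<.006)&(np.hypot(*(P[:,:2]-[.49,.1]).T)<.2)];print(np.median(D[:,2]),cv2.minAreaRect((D[:,:2]*1e3).astype(np.float32)))
E
```

```text
[(np.float64(0.06), 7), (np.float64(0.062), 8), (np.float64(0.064), 18), (np.float64(0.066), 49), (np.float64(0.068), 66), (np.float64(0.07), 236), (np.float64(0.072), 372), (np.float64(0.074), 4000), (np.float64(0.076), 1866), (np.float64(0.078), 23), (np.float64(0.08), 16), (np.float64(0.082), 15), (np.float64(0.084), 16), (np.float64(0.086), 27), (np.float64(0.088), 22), (np.float64(0.09), 13), (np.float64(0.092), 29), (np.float64(0.094), 39), (np.float64(0.096), 58), (np.float64(0.098), 95), (np.float64(0.1), 167), (np.float64(0.102), 930), (np.float64(0.104), 243), (np.float64(0.106), 24), (np.float64(0.108), 20), (np.float64(0.11), 27), (np.float64(0.112), 31), (np.float64(0.114), 118), (np.float64(0.116), 618), (np.float64(0.118), 134), (np.float64(0.12), 0), (np.float64(0.122), 0), (np.float64(0.124), 0), (np.float64(0.126), 0)]
0.099 1432 z 0.1032 mean [0.4937 0.1576] mec 492.6 155.1 28.5
0.112 901 z 0.1172 mean [0.4929 0.1562] mec 492.4 155.2 17.0
0.07538662032463736 ((519.358154296875, 84.50617218017578), (358.085693359375, 197.6461944580078), 79.11500549316406)
```

The axis is at (0.4925, 0.1552), and the ring and knob circles agree. I'll go over it and descend.

```bash
python3 - <<'E'
from h import *
print(delta([.4925,.1552,.25],-.47),delta([.4925,.1552,.076],-.47))
E
```

```text
[-0.0033  0.0081  0.0003  0.0001  0.0001 -0.0019] [-3.300e-03  8.100e-03  1.743e-01  1.000e-04  1.000e-04 -1.900e-03]
```

Request:
carry_out(deltas=[-0.003,0.008,0.05,0,0,0,-0.003,0.008,0.1,0,0,0,-0.003,0.008,0.11,0,0,0,-0.003,0.008,0.11,0,0,0])

```text
time: 3.58
eef_pos: [0.4926, 0.1562, 0.1407]
tcp_rot: [0.853, 0.523, -0.0, -0.0]
contact_force: [0.2, 0.2, 0.5]
opening: 1.002
finger_force: 0.0
```

```bash
python3 - <<'E'
from h import *
s=ctrl.get_state();print(s["eef_pos"]);p,d=ctrl.read_camera("wrist");cv2.imwrite("pics/w2.png",p[...,::-1])
axis(s,d,[.493,.156])
print(delta([.4925,.1552,.076],-.47))
E
```

```text
[0.49259116 0.15621957 0.14072321]
[(np.float64(0.06), 20), (np.float64(0.062), 19), (np.float64(0.064), 45), (np.float64(0.066), 105), (np.float64(0.068), 129), (np.float64(0.07), 487), (np.float64(0.072), 653), (np.float64(0.074), 8194), (np.float64(0.076), 3565), (np.float64(0.078), 39), (np.float64(0.08), 23), (np.float64(0.082), 36), (np.float64(0.084), 55), (np.float64(0.086), 60), (np.float64(0.088), 65), (np.float64(0.09), 73), (np.float64(0.092), 75), (np.float64(0.094), 77), (np.float64(0.096), 159), (np.float64(0.098), 173), (np.float64(0.1), 428), (np.float64(0.102), 2091), (np.float64(0.104), 484), (np.float64(0.106), 60), (np.float64(0.108), 59), (np.float64(0.11), 77), (np.float64(0.112), 109), (np.float64(0.114), 293), (np.float64(0.116), 1485), (np.float64(0.118), 238), (np.float64(0.12), 0), (np.float64(0.122), 0), (np.float64(0.124), 0), (np.float64(0.126), 0)]
0.099 3195 z 0.1033 mean [0.4948 0.1598] mec 492.7 155.1 28.5
0.112 2125 z 0.1171 mean [0.4935 0.1567] mec 492.5 154.9 17.3
[-0.0017 -0.0005  0.0661  0.0022 -0.0014 -0.0006]
```

View pics/w2.png

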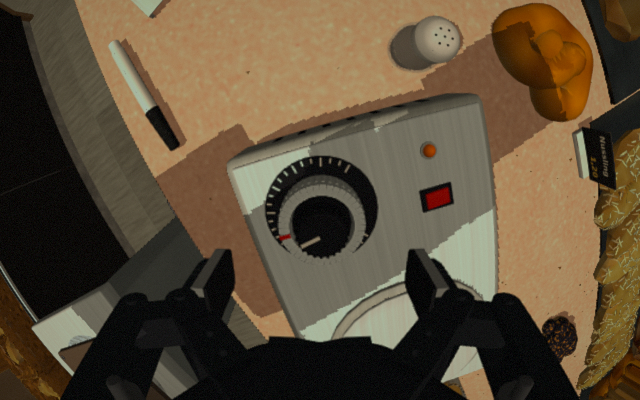

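The ring is at (322,225), midway between the finger columns (218 and 425), with its red mark at (284,237). Next I'll descend to grip height.

Request:
carry_out(deltas=[-0.001,0,0.03,0,0,0,-0.001,0,0.05,0,0,0,-0.001,0,0.065,0,0,0,-0.001,0,0.065,0,0,0])

```text
time: 4.12
eef_pos: [0.492, 0.1558, 0.0757]
tcp_rot: [0.852, 0.523, 0.0, 0.0]
contact_force: [-0.6, 0.4, 0.1]
opening: 0.995
finger_force: 0.0
```

```bash
cat >> h.py <<'E'
AX=np.array([.4926,.1550])
def st():
    s=ctrl.get_state();f=np.array(s["contact_force"]);t=np.array(s["wrist_torque"]);r=R.from_quat(s["tcp_rot"]);e=np.array(s["eef_pos"])
    y=r.apply([0,1,0]);x=r.apply([1,0,0])
    print("t",round(s["time"],2),"p",e.round(4),"offaxis mm (tool x,y)",np.round([1e3*(AX-e[:2])@x[:2],1e3*(AX-e[:2])@y[:2]],1),"yaw",np.arctan2(y[1],y[0]).round(3),"F",f.round(1),"Ftool",r.inv().apply(f).round(1),"T",t.round(3),"q6",round(s["qpos"][5],3),"op",round(s["opening"],3),"ff",round(s["finger_force"],1))
E
python3 -c "
from h import *
st()"
```

```text
t 4.12 p [0.492  0.1558 0.0757] offaxis mm (tool x,y) [-0.5  0.9] yaw -0.47 F [-0.6  0.4  0.1] Ftool [ 0.1 -0.7 -0.1] T [ 0.029 -0.006 -0.018] q6 0.58 op 0.995 ff 0.0
```

Request:
carry_out(deltas=[-0.0005,0.001,0,0,0,0,-0.0005,0.001,0,0,0,0,-0.0005,0.001,0,0,0,0,-0.0005,0.001,0,0,0,0,-0.0005,0.001,0,0,0,0], grip=40, grip_force=40)

```text
time: 4.75
eef_pos: [0.4933, 0.1551, 0.0769]
tcp_rot: [0.852, 0.523, 0.001, 0.0]
contact_force: [-1.7, 0.6, 5.4]
opening: 0.642
finger_force: 41.8
```

```bash
python3 -c "
from h import *
st()"
```

```text
t 4.75 p [0.4933 0.1551 0.0769] offaxis mm (tool x,y) [-0.4 -0.6] yaw -0.47 F [-1.7  0.6  5.4] Ftool [-0.2 -1.7 -5.4] T [ 0.007  0.338 -0.003] q6 0.578 op 0.642 ff 41.8
```

Request:
carry_out(deltas=[0,0,-0.0015,0,0,0,0,0,-0.003,0,0,0,0,0,-0.0045,0,0,0,0,0,-0.006,0,0,0,0,0,-0.006,0,0,0])

```text
time: 5.38
eef_pos: [0.4931, 0.155, 0.0805]
tcp_rot: [0.852, 0.523, 0.001, 0.0]
contact_force: [5.8, 1.8, -7.1]
opening: 0.64
finger_force: 43.6
```

```bash
python3 -c "
from h import *
st()"
```

```text
t 5.38 p [0.4931 0.155  0.0805] offaxis mm (tool x,y) [-0.2 -0.5] yaw -0.47 F [ 5.8  1.8 -7.1] Ftool [4.2 4.3 7.1] T [ 0.26  -0.921 -0.013] q6 0.578 op 0.64 ff 43.6
```

Request:
carry_out(deltas=[0,0,-0.001,0,0,0,0,0,-0.001,0,0,-0.03,0,0,-0.001,0,0,-0.06,0,0,-0.001,0,0,-0.06,0,0,-0.001,0,0,-0.06])

```text
time: 6.0
eef_pos: [0.4931, 0.155, 0.0814]
tcp_rot: [0.836, 0.548, 0.001, 0.0]
contact_force: [6.0, 2.3, -8.2]
opening: 0.644
finger_force: 43.6
```

```bash
python3 -c "
from h import *
st()"
```

```text
t 6.0 p [0.4931 0.155  0.0814] offaxis mm (tool x,y) [-0.2 -0.5] yaw -0.41 F [ 6.   2.3 -8.2] Ftool [4.5 4.5 8.3] T [ 0.289 -1.002 -0.006] q6 0.518 op 0.644 ff 43.6
```

Request:
carry_out(deltas=[0.001,0.001,0,0,0,-0.05,0.001,0.001,0,0,0,-0.1,0.001,0.001,0,0,0,-0.15,0.001,0.001,0,0,0,-0.18,0.001,0.001,0,0,0,-0.18])

```text
time: 6.62
eef_pos: [0.4931, 0.1551, 0.0814]
tcp_rot: [0.784, 0.621, -0.001, -0.0]
contact_force: [3.0, -0.5, -7.2]
opening: 0.644
finger_force: 43.6
```

```bash
python3 -c "
from h import *
st()"
```

```text
t 6.62 p [0.4931 0.1551 0.0814] offaxis mm (tool x,y) [-0.2 -0.5] yaw -0.23 F [ 3.  -0.5 -7.2] Ftool [0.2 3.1 7.2] T [-0.137 -0.586  0.009] q6 0.339 op 0.644 ff 43.6
```

Request:
carry_out(deltas=[0,0.001,0,0,0,-0.025,0,0.001,0,0,0,-0.05,0,0.001,0,0,0,-0.05])

```text
time: 7.0
eef_pos: [0.4932, 0.1551, 0.0815]
tcp_rot: [0.768, 0.641, -0.002, -0.001]
contact_force: [-2.0, -0.8, -8.1]
opening: 0.642
finger_force: 43.7
```

```bash
python3 -c "
from h import *
st()"
```

```text
t 7.0 p [0.4932 0.1551 0.0815] offaxis mm (tool x,y) [-0.2 -0.6] yaw -0.179 F [-2.  -0.8 -8.1] Ftool [-1.1 -1.8  8.1] T [-0.106  0.208  0.008] q6 0.288 op 0.642 ff 43.7
```

Request:
carry_out(deltas=[0,0,0,0,0,-0.025,0,0,0,0,0,-0.05,0,0,0,0,0,-0.05])

```text
time: 7.38
eef_pos: [0.4932, 0.1551, 0.0816]
tcp_rot: [0.751, 0.66, -0.002, -0.001]
contact_force: [-5.8, -0.7, -7.3]
opening: 0.639
finger_force: 43.8
```

```bash
python3 -c "
from h import *
st()"
```

```text
t 7.38 p [0.4932 0.1551 0.0816] offaxis mm (tool x,y) [-0.2 -0.6] yaw -0.129 F [-5.8 -0.7 -7.3] Ftool [-1.5 -5.6  7.4] T [-0.134  0.792  0.07 ] q6 0.238 op 0.639 ff 43.8
```

Request:
carry_out(deltas=[0,-0.0013,0,0,0,0,0,-0.0013,0,0,0,0])

```text
time: 7.62
eef_pos: [0.4932, 0.1551, 0.0823]
tcp_rot: [0.751, 0.66, -0.0, 0.0]
contact_force: [-3.3, -2.0, -8.5]
opening: 0.641
finger_force: 43.9
```

```bash
python3 -c "
from h import *
st();ctrl.read_camera('side');st();ctrl.read_camera('side');st()"
```

```text
t 7.62 p [0.4932 0.1551 0.0823] offaxis mm (tool x,y) [-0.2 -0.6] yaw -0.13 F [-3.3 -2.  -8.5] Ftool [-2.4 -3.   8.5] T [-0.271  0.597  0.032] q6 0.239 op 0.641 ff 43.9
t 7.67 p [0.4932 0.1551 0.0823] offaxis mm (tool x,y) [-0.2 -0.6] yaw -0.13 F [-3.3 -2.5 -7.8] Ftool [-2.9 -2.9  7.8] T [-0.355  0.671 -0.005] q6 0.239 op 0.641 ff 43.9
t 7.72 p [0.4932 0.1551 0.0823] offaxis mm (tool x,y) [-0.2 -0.6] yaw -0.13 F [-3.9 -1.5 -8.1] Ftool [-2.  -3.6  8.1] T [-0.377  0.631  0.044] q6 0.239 op 0.64 ff 43.9
```

```bash
cat >> h.py <<'E'
def av(n=5):
    T=[];F=[]
    for _ in range(n):
        ctrl.read_camera("side");s=ctrl.get_state();T.append(s["wrist_torque"][2]);F.append(R.from_quat(s["tcp_rot"]).inv().apply(s["contact_force"]))
    r=R.from_quat(s["tcp_rot"]).apply([0,1,0])
    print("Tz",np.mean(T).round(4),"+-",np.std(T).round(3),"Ftool",np.mean(F,0).round(1),"yaw",np.arctan2(r[1],r[0]).round(3),"z",s["eef_pos"][2].round(4),"t",round(s["time"],2),"op",round(s["opening"],3))
E
python3 -c "
from h import *
av()"
```

```text
Tz 0.0075 +- 0.037 Ftool [-3.  -3.7  7.8] yaw -0.13 z 0.0822 t 7.97 op 0.638
```

Request:
carry_out(deltas=[0,-0.0005,0,0,0,-0.025,0,-0.0005,0,0,0,-0.05,0,-0.0005,0,0,0,-0.05])

```text
time: 8.35
eef_pos: [0.4932, 0.1552, 0.0825]
tcp_rot: [0.735, 0.678, 0.0, 0.0]
contact_force: [-3.2, -3.6, -8.7]
opening: 0.644
finger_force: 43.9
```

```bash
python3 -c "
from h import *
av()"
```

```text
Tz 0.0146 +- 0.034 Ftool [-4.7 -2.7  7.4] yaw -0.08 z 0.0824 t 8.6 op 0.64
```

Request:
carry_out(deltas=[-0.001,-0.0005,0,0,0,-0.025,-0.001,-0.0005,0,0,0,-0.05,-0.001,-0.0005,0,0,0,-0.05])

```text
time: 8.98
eef_pos: [0.4931, 0.1551, 0.0828]
tcp_rot: [0.718, 0.696, 0.001, 0.0]
contact_force: [-0.0, 1.0, -8.4]
opening: 0.643
finger_force: 43.8
```

```bash
python3 -c "
from h import *
av()"
```

```text
Tz -0.0086 +- 0.028 Ftool [2.1 1.1 7.8] yaw -0.03 z 0.0828 t 9.22 op 0.639
```

Request:
carry_out(deltas=[0,0,0,0,0,-0.025,0,0,0,0,0,-0.05,0,0,0,0,0,-0.05])

```text
time: 9.6
eef_pos: [0.4931, 0.155, 0.0828]
tcp_rot: [0.7, 0.714, 0.001, 0.0]
contact_force: [1.5, 5.7, -7.8]
opening: 0.639
finger_force: 43.8
```

```bash
python3 -c "
from h import *
av()"
```

```text
Tz 0.0135 +- 0.007 Ftool [4.4 2.7 7.8] yaw 0.02 z 0.0827 t 9.85 op 0.636
```

Request:
carry_out(deltas=[0.0007,0.0004,0,0,0,-0.025,0.0007,0.0004,0,0,0,-0.05,0.0007,0.0004,0,0,0,-0.05])

```text
time: 10.22
eef_pos: [0.493, 0.155, 0.0824]
tcp_rot: [0.682, 0.732, 0.0, 0.0]
contact_force: [3.0, 1.7, -8.5]
opening: 0.64
finger_force: 43.9
```

```bash
python3 -c "
from h import *
av()"
```

```text
Tz -0.0012 +- 0.027 Ftool [1.4 2.9 7.8] yaw 0.07 z 0.0825 t 10.47 op 0.639
```

Request:
carry_out(deltas=[0.0003,0.0005,0,0,0,-0.025,0.0003,0.0005,0,0,0,-0.05,0.0003,0.0005,0,0,0,-0.05])

```text
time: 10.85
eef_pos: [0.493, 0.1551, 0.0822]
tcp_rot: [0.663, 0.748, -0.0, 0.0]
contact_force: [1.4, -0.7, -7.9]
opening: 0.642
finger_force: 43.8
```

```bash
python3 -c "
from h import *
av()"
```

```text
Tz -0.0029 +- 0.04 Ftool [-1.9  1.6  8.1] yaw 0.12 z 0.0822 t 11.1 op 0.641
```

Request:
carry_out(deltas=[0,0.0003,0,0,0,-0.025,0,0.0003,0,0,0,-0.05,0,0.0003,0,0,0,-0.05])

```text
time: 11.48
eef_pos: [0.4931, 0.1552, 0.0821]
tcp_rot: [0.644, 0.765, -0.001, -0.0]
contact_force: [1.2, -4.6, -7.2]
opening: 0.647
finger_force: 43.9
```

```bash
python3 -c "
from h import *
av()"
```

```text
Tz 0.0378 +- 0.033 Ftool [-4.4 -0.7  7.8] yaw 0.17 z 0.0821 t 11.72 op 0.638
```

Request:
carry_out(deltas=[-0.001,0,0,0,0,-0.025,-0.001,0,0,0,0,-0.05,-0.001,0,0,0,0,-0.05])

```text
time: 12.1
eef_pos: [0.4931, 0.1551, 0.0821]
tcp_rot: [0.625, 0.781, -0.0, -0.001]
contact_force: [-1.8, 0.3, -8.1]
opening: 0.64
finger_force: 44.0
```

```bash
python3 -c "
from h import *
av()"
```

```text
Tz 0.025 +- 0.013 Ftool [ 1.1 -2.   7.8] yaw 0.22 z 0.0821 t 12.35 op 0.647
```

Request:
carry_out(deltas=[0,-0.0005,0,0,0,-0.025,0,-0.0005,0,0,0,-0.05,0,-0.0005,0,0,0,-0.05])

```text
time: 12.72
eef_pos: [0.4931, 0.155, 0.0824]
tcp_rot: [0.605, 0.796, 0.0, -0.0]
contact_force: [-2.2, 4.0, -7.5]
opening: 0.641
finger_force: 44.0
```

```bash
python3 -c "
from h import *
av()"
```

```text
Tz 0.0111 +- 0.034 Ftool [ 5.3 -0.9  7.7] yaw 0.27 z 0.0823 t 12.97 op 0.64
```

Request:
carry_out(deltas=[0.0008,0,0,0,0,-0.025,0.0008,0,0,0,0,-0.05,0.0008,0,0,0,0,-0.05])

```text
time: 13.35
eef_pos: [0.493, 0.155, 0.0824]
tcp_rot: [0.585, 0.811, -0.0, 0.0]
contact_force: [-1.1, 1.6, -7.8]
opening: 0.639
finger_force: 44.0
```

```bash
python3 -c "
from h import *
av()"
```

```text
Tz 0.0227 +- 0.034 Ftool [ 2.2 -1.2  7.7] yaw 0.32 z 0.0824 t 13.6 op 0.64
```

Request:
carry_out(deltas=[0.0003,-0.0003,0,0,0,-0.025,0.0003,-0.0003,0,0,0,-0.05,0.0003,-0.0003,0,0,0,-0.05])

```text
time: 13.98
eef_pos: [0.493, 0.1551, 0.0825]
tcp_rot: [0.565, 0.825, 0.0, 0.001]
contact_force: [-0.4, -0.9, -7.5]
opening: 0.637
finger_force: 44.0
```

```bash
python3 -c "
from h import *
av()"
```

```text
Tz 0.0053 +- 0.045 Ftool [-1.7 -0.1  7.9] yaw 0.37 z 0.0825 t 14.22 op 0.643
```

Request:
carry_out(deltas=[0,0,0,0,0,-0.025,0,0,0,0,0,-0.05,0,0,0,0,0,-0.05])

```text
time: 14.6
eef_pos: [0.4929, 0.1551, 0.0825]
tcp_rot: [0.544, 0.839, 0.0, 0.001]
contact_force: [2.1, -2.8, -7.8]
opening: 0.642
finger_force: 43.9
```

```bash
python3 -c "
from h import *
av()"
```

```text
Tz 0.016 +- 0.021 Ftool [-4.3  0.1  8.1] yaw 0.42 z 0.0825 t 14.85 op 0.638
```

Request:
carry_out(deltas=[-0.0008,0,0,0,0,-0.025,-0.0008,0,0,0,0,-0.05,-0.0008,0,0,0,0,-0.05])

```text
time: 15.22
eef_pos: [0.4929, 0.155, 0.0824]
tcp_rot: [0.523, 0.852, 0.0, -0.0]
contact_force: [1.4, -0.4, -8.7]
opening: 0.641
finger_force: 43.9
```

```bash
python3 -c "
from h import *
av()"
```

```text
Tz 0.0417 +- 0.029 Ftool [-0.3  1.5  8.1] yaw 0.47 z 0.0824 t 15.47 op 0.641
```

```bash
python3 -c "
from h import *
av(8)"
```

```text
Tz 0.0224 +- 0.021 Ftool [0.9 2.3 8. ] yaw 0.47 z 0.0824 t 15.88 op 0.641
```

Request:
carry_out(deltas=[-0.0003,0.0003,0,0,0,-0.02,-0.0003,0.0003,0,0,0,-0.04,-0.0003,0.0003,0,0,0,-0.04])

```text
time: 16.25
eef_pos: [0.493, 0.1549, 0.0822]
tcp_rot: [0.506, 0.863, 0.0, -0.001]
contact_force: [0.1, 5.3, -8.2]
opening: 0.641
finger_force: 43.9
```

```bash
python3 -c "
from h import *
av(6)"
```

```text
Tz 0.0245 +- 0.028 Ftool [4.3 2.4 7.9] yaw 0.51 z 0.0822 t 16.55 op 0.641
```

Request:
carry_out(deltas=[0.0008,0.0003,0,0,0,-0.025,0.0008,0.0003,0,0,0,-0.05,0.0008,0.0003,0,0,0,-0.05])

```text
time: 16.92
eef_pos: [0.493, 0.155, 0.0822]
tcp_rot: [0.484, 0.875, -0.001, -0.0]
contact_force: [-0.1, 2.2, -8.1]
opening: 0.641
finger_force: 43.9
```

```bash
python3 -c "
from h import *
av(6)"
```

```text
Tz 0.0347 +- 0.023 Ftool [0.5 0.1 7.8] yaw 0.56 z 0.0822 t 17.23 op 0.642
```

Request:
carry_out(deltas=[0.0002,0,0,0,0,-0.02,0.0002,0,0,0,0,-0.04,0.0002,0,0,0,0,-0.04])

```text
time: 17.6
eef_pos: [0.4929, 0.1551, 0.0822]
tcp_rot: [0.466, 0.885, -0.001, 0.0]
contact_force: [0.2, -2.7, -8.0]
opening: 0.64
finger_force: 44.0
```

```bash
python3 -c "
from h import *
av(6)"
```

```text
Tz 0.0013 +- 0.034 Ftool [-2.7 -2.8  8. ] yaw 0.6 z 0.0822 t 17.9 op 0.637
```

Request:
carry_out(deltas=[-0.0003,-0.0006,0,0,0,-0.025,-0.0003,-0.0006,0,0,0,-0.05,-0.0003,-0.0006,0,0,0,-0.05])

```text
time: 18.27
eef_pos: [0.4929, 0.1551, 0.0824]
tcp_rot: [0.444, 0.896, 0.0, 0.0]
contact_force: [0.7, -2.3, -8.5]
opening: 0.641
finger_force: 44.1
```

```bash
python3 -c "
from h import *
av(6)"
```

```text
Tz 0.0531 +- 0.031 Ftool [-2.1 -0.9  7.8] yaw 0.65 z 0.0824 t 18.57 op 0.64
```

```bash
python3 -c "
from h import *
av(10)"
```

```text
Tz 0.0317 +- 0.029 Ftool [-1.5 -0.3  7.8] yaw 0.65 z 0.0824 t 19.07 op 0.639
```

Request:
carry_out(deltas=[-0.0003,0,0,0,0,-0.015,-0.0003,0,0,0,0,-0.03,-0.0003,0,0,0,0,-0.03])

```text
time: 19.45
eef_pos: [0.4929, 0.155, 0.0823]
tcp_rot: [0.431, 0.902, 0.0, -0.0]
contact_force: [0.2, 0.4, -7.5]
opening: 0.64
finger_force: 44.0
```

```bash
python3 -c "
from h import *
av(8)"
```

```text
Tz 0.023 +- 0.031 Ftool [0.8 1.6 8.2] yaw 0.68 z 0.0823 t 19.85 op 0.641
```

Turned 1.15 so far, and no touch yet (baseline about +0.025). I'll continue.

Request:
carry_out(deltas=[0.0003,0.0003,0,0,0,-0.025,0.0003,0.0003,0,0,0,-0.05,0.0003,0.0003,0,0,0,-0.05])

```text
time: 20.23
eef_pos: [0.4929, 0.155, 0.0823]
tcp_rot: [0.408, 0.913, -0.0, -0.0]
contact_force: [1.2, -0.3, -7.6]
opening: 0.642
finger_force: 44.0
```

```bash
python3 -c "
from h import *
av(6)"
```

```text
Tz 0.0454 +- 0.035 Ftool [-0.6  0.2  7.5] yaw 0.73 z 0.0823 t 20.52 op 0.643
```

Request:
carry_out(deltas=[0,0,0,0,0,-0.02,0,0,0,0,0,-0.04,0,0,0,0,0,-0.04])

```text
time: 20.9
eef_pos: [0.4929, 0.155, 0.0823]
tcp_rot: [0.39, 0.921, -0.0, -0.0]
contact_force: [-0.1, -0.4, -7.5]
opening: 0.638
finger_force: 44.0
```

```bash
python3 -c "
from h import *
av(8)"
```

```text
Tz 0.0162 +- 0.037 Ftool [-0.9 -0.5  7.7] yaw 0.77 z 0.0823 t 21.3 op 0.643
```

Request:
carry_out(deltas=[0,0,0,0,0,-0.02,0,0,0,0,0,-0.04,0,0,0,0,0,-0.04])

```text
time: 21.68
eef_pos: [0.4929, 0.155, 0.0823]
tcp_rot: [0.371, 0.929, -0.0, -0.0]
contact_force: [-0.2, -0.9, -7.3]
opening: 0.641
finger_force: 44.1
```

```bash
python3 -c "
from h import *
av(8)"
```

```text
Tz -0.0002 +- 0.018 Ftool [-1.3 -1.8  8.2] yaw 0.81 z 0.0823 t 22.07 op 0.639
```

Request:
carry_out(deltas=[0,-0.0003,0,0,0,-0.015,0,-0.0003,0,0,0,-0.03,0,-0.0003,0,0,0,-0.03])

```text
time: 22.45
eef_pos: [0.4928, 0.155, 0.0823]
tcp_rot: [0.357, 0.934, 0.0, 0.0]
contact_force: [-0.3, -2.3, -8.0]
opening: 0.643
finger_force: 44.0
```

```bash
python3 -c "
from h import *
av(6)"
```

```text
Tz -0.0593 +- 0.023 Ftool [-1.2 -0.9  8. ] yaw 0.84 z 0.0824 t 22.75 op 0.637
```

```bash
python3 -c "
from h import *
av(10)"
```

```text
Tz -0.0728 +- 0.017 Ftool [-1.3 -0.8  8.5] yaw 0.84 z 0.0824 t 23.25 op 0.643
```

Request:
carry_out(deltas=[0,0,0,0,0,-0.01,0,0,0,0,0,-0.01])

```text
time: 23.5
eef_pos: [0.4928, 0.155, 0.0823]
tcp_rot: [0.353, 0.936, 0.0, 0.0]
contact_force: [0.5, -1.7, -8.1]
opening: 0.644
finger_force: 44.0
```

```bash
python3 -c "
from h import *
av(8)"
```

```text
Tz -0.0703 +- 0.028 Ftool [-1.3 -0.2  8.3] yaw 0.85 z 0.0824 t 23.9 op 0.642
```

The touch is felt: torque went from the +0.02 baseline to -0.07 and stayed there. I'll let the ring down here.

Request:
carry_out(deltas=[0,0,0.0015,0,0,0,0,0,0.003,0,0,0,0,0,0.0045,0,0,0,0,0,0.006,0,0,0,0,0,0.007,0,0,0])

```text
time: 24.52
eef_pos: [0.4929, 0.155, 0.0768]
tcp_rot: [0.353, 0.936, -0.0, -0.0]
contact_force: [-6.2, -2.3, 7.8]
opening: 0.644
finger_force: 46.3
```

```bash
python3 -c "
from h import *
st();av(4)"
```

```text
t 24.52 p [0.4929 0.155  0.0768] offaxis mm (tool x,y) [ 0.3 -0.2] yaw 0.85 F [-6.2 -2.3  7.8] Ftool [ 3.1 -5.8 -7.8] T [-0.307  1.084 -0.081] q6 -0.742 op 0.644 ff 46.3
Tz -0.1091 +- 0.033 Ftool [ 2.7 -4.8 -4.8] yaw 0.85 z 0.0769 t 24.73 op 0.641
```

Request:
carry_out(deltas=[0,0,0,0,0,0,0,0,0,0,0,0,0,0,0,0,0,0,0,0,0,0,0,0,0,0,0,0,0,0], grip=100)

```text
time: 25.35
eef_pos: [0.4928, 0.1549, 0.0753]
tcp_rot: [0.353, 0.936, 0.0, 0.0]
contact_force: [-0.4, 0.5, -0.8]
opening: 0.997
finger_force: 0.0
```

```bash
python3 -c "
from h import *
st()"
```

```text
t 25.35 p [0.4928 0.1549 0.0753] offaxis mm (tool x,y) [ 0.2 -0.1] yaw 0.85 F [-0.4  0.5 -0.8] Ftool [0.7 0.1 0.8] T [-0.094  0.023  0.002] q6 -0.742 op 0.997 ff 0.0
```

Request:
carry_out(deltas=[0,0,-0.03,0,0,0,0,0,-0.08,0,0,0,0,0,-0.13,0,0,0,0,0,-0.175,0,0,0,0,0,-0.175,0,0,0])

```text
time: 25.98
eef_pos: [0.4952, 0.1552, 0.2556]
tcp_rot: [0.353, 0.936, 0.002, 0.004]
contact_force: [-0.1, 1.6, -0.6]
opening: 0.997
finger_force: 0.0
```

```bash
python3 - <<'E'
from h import *
s=ctrl.get_state();p,d=ctrl.read_camera("wrist")
axis(s,d,AX)
K=np.array(m["intrinsics"]);H=np.array(m["hand_eye"]);n=400
import pickle
def rect(s,p,z):
    r=R.from_quat(s["tcp_rot"])
    i,j=np.mgrid[0:n,0:n];P=np.stack([AX[0]+(n/2-i)*.25e-3,AX[1]+(n/2-j)*.25e-3,np.full(i.shape,z)],-1).reshape(-1,3)
    q=(r.inv().apply(P-s["eef_pos"])-H[:3,3])@H[:3,:3];h=np.hypot(q[:,0],q[:,1])
    a=q[:,:2]/h[:,None]*np.arctan2(h,q[:,2])[:,None]*K[0,0]+K[:2,2]
    a=a.reshape(n,n,2).astype(np.float32);return cv2.remap(p,a[...,0],a[...,1],1)
s0,p0,_=pickle.load(open("w1.pkl","rb"))
cv2.imwrite("pics/end.png",np.hstack([rect(s0,p0,.117),rect(s,p,.117)])[...,::-1])
for a,b in((s0,p0),(s,p)):
    im=rect(a,b,.104).astype(int);M=(im[...,0]>im[...,1]+60);v,u=np.nonzero(M);print("mark deg",np.degrees(np.arctan2(200-u.mean(),200-v.mean())),len(u))
    im=rect(a,b,.117).astype(int);v,u=np.mgrid[0:n,0:n];rr=np.hypot(u-200,v-200);M=(im.min(-1)>80)&(rr<58);print("ptr deg",np.degrees(np.arctan2((200-u[M]).mean(),(200-v[M]).mean())),M.sum())
E
```

```text
[(np.float64(0.06), 1), (np.float64(0.062), 1), (np.float64(0.064), 9), (np.float64(0.066), 42), (np.float64(0.068), 56), (np.float64(0.07), 230), (np.float64(0.072), 405), (np.float64(0.074), 4175), (np.float64(0.076), 1692), (np.float64(0.078), 34), (np.float64(0.08), 4), (np.float64(0.082), 16), (np.float64(0.084), 16), (np.float64(0.086), 12), (np.float64(0.088), 19), (np.float64(0.09), 23), (np.float64(0.092), 23), (np.float64(0.094), 36), (np.float64(0.096), 83), (np.float64(0.098), 71), (np.float64(0.1), 211), (np.float64(0.102), 917), (np.float64(0.104), 216), (np.float64(0.106), 13), (np.float64(0.108), 19), (np.float64(0.11), 18), (np.float64(0.112), 34), (np.float64(0.114), 142), (np.float64(0.116), 592), (np.float64(0.118), 111), (np.float64(0.12), 0), (np.float64(0.122), 0), (np.float64(0.124), 0), (np.float64(0.126), 0)]
0.099 1402 z 0.1032 mean [0.4906 0.1563] mec 491.9 154.7 28.6
0.112 879 z 0.1171 mean [0.4917 0.1557] mec 492.1 155.1 17.3
mark deg 168.38417313991224 267
ptr deg -177.745519865581 169
mark deg -116.27094255543238 212
ptr deg -179.09061955080085 3
```

View pics/end.png

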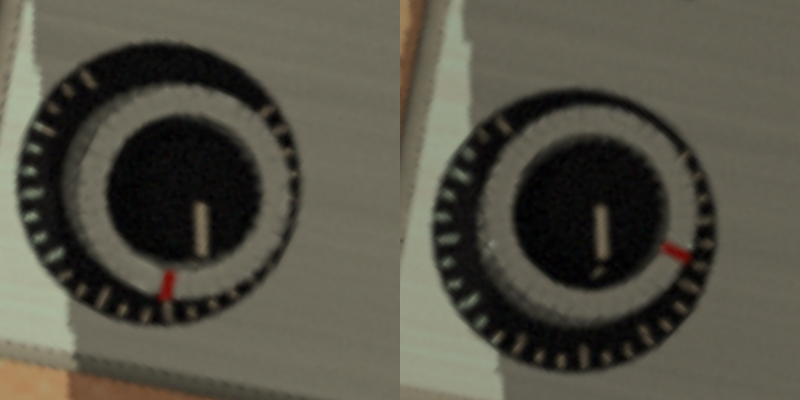

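The pointer, ending at (202,255) before and (602,258) in the after panel, still points the same way. The red mark moved from (167,287) to (677,254), about 75° anticlockwise, and the ring top is back at its down height. I'll hand it in.

```bash
python3 -c "
from plant import ctrl
print(ctrl.sign_off())"
```

```text
the job is handed in; nothing more can be done
None
```

I lifted the ring, turned it about 1.32 rad anticlockwise until it just touched the stop (about 0.07–0.09 N m), and let it down there. The last picture shows it back at its locked height with the black knob's pointer unmoved; the job is handed in.

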